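# Clear the keyboard and shut the laptop

## Task

Pack up the laptop: take the computer mouse out from under the half-open lid and set it flat on the closed notebook beside the laptop, in the middle of the cover and straight along its long side (either way round). Then lower the laptop lid gently until it is fully shut. Do not push the lid further open, as an instrument stands right behind it, and leave the pliers and the small parts bin where they are.

Things in the scene. Friction and masses are not known exactly. Their poses are not given: they have to be found in the camera images.
- mouse: black computer mouse, loose, 0.09 kg, 112 long (its x) x 58 wide (its y) x 37 mm high, domed; widest, about 56 mm, near its underside; origin at the centre of its underside, z up. It starts lying on the laptop's keyboard below the lid, its x within about 9 degrees of the laptop's x. Grip it across its width
- keyboard (a point): centre of the upper face of the laptop's base, which is 222 mm deep (x) x 330 mm wide (y) and 17 mm thick, standing fixed on the bench; x points from the front edge to the hinge at the back (away from the robot), y to the left, z up
- hinge (a point): middle of the lid's hinge axis, which runs along the laptop's y; axes as those of keyboard. The hinge is stiff: the lid stays where it is left
- lid_edge (a point): middle of the lid's free edge, on its outer (back) face: 218 mm from the hinge axis. The lid is a plain plate 214 mm deep x 330 mm wide x 6 mm thick, its outer face 4 mm off the plane through the hinge axis. Turns with the lid: with the lid shut its axes are those of keyboard, x pointing from the free edge to the hinge and z out of the outer face
- laptop_lid (a joint): lid angle in rad: 0 shut, 1.57 upright; starts at 0.82 to 0.95, so that the lid leans towards the robot over the keyboard
- log_book: black notebook, closed and lying flat on the bench to the left of the laptop, loose, 0.26 kg, 210 long (its x) x 153 wide (its y); the cover's upper face is 12 mm above the origin, which lies under the book's centre (the wire binding makes the outline 16 mm high along one edge)
- cover_centre (a point): centre of the notebook's cover, on its upper face; axes as those of log_book
- pliers: pliers with red handles, 42 x 140 x 11 mm, lying near the bench's front edge before the carton; origin at the centre of the underside. To be left alone
- nut_bin: small blue open parts bin, 95 x 68 x 38 mm, to the left of the carton; origin at the centre of its underside. To be left alone

How it is judged:
On the way:
1. the mouse lies on the notebook's cover while the lid is still open (horizontal distance between mouse and cover_centre below 0.03 m and z of mouse in the frame of log_book between 0.008 and 0.02 m and value of joint laptop_lid above 0.5 rad), for 0.2 s.
At the end, for the whole second after the job is handed in: the lid is shut (within 0.04 rad); the mouse lies flat and still on the notebook's cover, centred within 20 mm, its length within 10 degrees of the notebook's long side, either way round; the pliers and parts bin are within 30 mm of where they were (value of joint laptop_lid below 0.04 rad and horizontal distance between mouse and cover_centre below 0.02 m and angle between the x axis of mouse and the x axis of log_book, either way round below 0.175 rad and z of mouse in the frame of log_book between 0.008 and 0.017 m and angle between mouse's own z axis and vertical below 0.12 rad and angle between log_book's own z axis and vertical below 0.05 rad and linear speed of mouse below 0.02 m/s and distance of each of pliers, nut_bin from where it was at the start of the episode below 0.03 m); the robot touches nothing.
It fails at once if the lid is pushed further open, past 1.2 rad (value of joint laptop_lid above 1.2 rad).
It fails at once if the lid is slammed (faster than 2.5 rad/s) (velocity of joint laptop_lid below -2.5 rad/s).
It fails at once if the pliers or the parts bin is moved over 30 mm (distance of any of pliers, nut_bin from where it was at the start of the episode above 0.03 m).
It also fails if it takes over 59 s, if anything falls off the work surface, if the arm or the gripper's body presses on something with over 40 N, if the wrist force passes 120 N, or if a joint passes its speed limit or range.

## Robot

A 6-joint arm with a two-finger parallel gripper is mounted at the origin on a cart in front of the work surface, level with it; the furniture and walls round the work are solid. World frame = base frame: x ahead of the robot, y to its left, z up, the work surface at z = 0. Lengths are in m, angles in rad, forces in N, time in s.
With the tool pointing down it reaches from about 0.35 to 0.95 m from the base axis. Payload 17.4 kg.
Tool frame: the origin (TCP) lies at the very end of the fingers, on their centre line; the grasp point (between the pads) lies grip_point_offset behind it (grip_point_offset is the distance from the TCP to the grasp point, in m); z points along the fingers, x is the direction in which the jaws open and shut, and the axes are right-handed (so a half turn about z gives the same grasp; the last joint's range is limited). The gripper opens to 93 mm and grips with 3 to 60 N. Pads are 15 mm wide; open, the fingers measure 128 mm over their backs; the gripper's body (75 mm by 188 mm) begins 65 mm behind the grasp point.
Start: joints at [1.295, 0.116, 1.442, -0, 1.584, -0.038], TCP at [0.159, 0.656, 0.219] pointing down, gripper open.
Joint ranges: [-2.83, 2.83], [-0.83, 2.19], [0.07, 2.5], [-1.14, 4.28], [0.01, 3], [-2.97, 2.97]. Speed limits (rad/s): [1.89, 1.89, 2.22, 3.14, 3.14, 3.14].

## Interface

Orientations are given as a rotation vector (axis times angle).
In Python, from rig import * gives the robot as it stands.
- The arm moves only by the tool send_rows, never from a script. Its argument "rows" is a list of rows, each an object with "grip": the opening in per cent of the stroke, from 0 (shut) to 100 (fully open); "translation": the shift along the tool's x, y, z in cm, a list of three; "spin": the turn about the tool's z in degrees. In form: [{"grip": grip, "translation": [tx, ty, tz], "spin": spin}, ...]. A call has 1 to 8 rows; each row is the pose to reach, as a shift and turn from the pose commanded when the call began, along the tool's axes at that moment; what a row does not reach only later rows make up. A row lasts 1/10 s, in which the tool goes at most 50 mm and 8.59 degrees, less where a joint would pass 70% of its speed; a pose out of reach is approached as far as the arm can. A call with a gripper value outside its range is refused whole. The fingers move at their own pace and stop on an object; "grip_force" is the grip in N (left out, the last holds). Time passes only in rows, so rows that repeat a pose let the fingers close. It gives the time, the measured TCP pose, the force and the opening at its end, in the units of the state.
- observe(): the state, without advancing time (a new reading comes with each control period).
- get_image(name): name is "scene" or "top" or "wrist"; returns a dict with "image" (384x512x3 uint8, red, green, blue), "intrinsics" (3x3 intrinsics, pixels), "rvec" (rotation vector, rad) and "tvec" (3), from world to camera coordinates, as OpenCV has them; the wrist camera has in their place "T_tool_cam" (4x4, takes a point from camera to tool coordinates, whose origin is the TCP and whose axes are the tool frame's). Camera axes: x right, y down, z forward; pixel columns grow to the right and rows downward; lengths in m; the calibration is good to about 2 mm. A picture is of the moment at which its call begins: read the wrist's pose just before it. There is no depth.
- sign_off(): hands the job in, once; it reports no verdict.
The state is a dict: "clock": time; "joints": joint angles; "joint_vel": joint speeds; "joint_efforts": joint torques, N m; "position": TCP position; "tool_rot": TCP orientation; "force": force on the tool from outside, world axes, zero at the start; "torque": the same for the moment, N m; "gripper_width": finger opening in m.
Only numpy, scipy, OpenCV 4.12 (cv2) and the standard library are available. Lean on these libraries where they do the work, as an engineer would, in place of code of your own. Each camera call takes 0.05 s, during which the arm holds its last target. There are 200 camera calls.

## Working session

There is one attempt and no reset: what is moved stays moved. The work goes in short steps, Python scripts to look and compute and a tool call to move; the robot and the scene stay as the last step left them, time stands still between calls to the robot, and variables do not carry over. Pictures are saved under pics/ and viewed, about 8 in all and at most 12, crops included, and the job is handed in when it is done.

Besides the shell and the picture viewer there is one more tool, called as a command line: name --argument value ..., lists and objects as JSON in quotes. send_rows: Moves the arm, as the interface text tells. Its arguments: {"type":"object","properties":{"rows":{"type":"array","items":{"type":"object","properties":{"grip":{"type":"number"},"translation":{"type":"array","items":{"type":"number"}},"spin":{"type":"number"}}}},"grip_force":{"type":"number"}},"required":["rows"]}

```bash
mkdir -p pics; ls
python3 - <<'E'
from rig import *
import cv2,numpy as np,pickle
s=observe();print({k:np.round(v,3) for k,v in s.items()})
try: print(grip_point_offset)
except Exception as e: print(e)
d={n:get_image(n) for n in("scene","top")}
pickle.dump(d,open("im0.pkl","wb"))
for n in d: cv2.imwrite(f"pics/{n}0.png",cv2.resize(d[n]["image"][:,:,::-1],(800,600),interpolation=cv2.INTER_CUBIC)); print(d[n]["intrinsics"],d[n]["rvec"],d[n]["tvec"])
E
```

```text
pics
{'clock': np.float64(0.0), 'joints': array([ 1.295,  0.116,  1.442, -0.   ,  1.584, -0.038]), 'joint_vel': array([ 0.001,  0.   ,  0.001,  0.   , -0.003,  0.001]), 'joint_efforts': array([-2.0000e-03, -7.2129e+01, -6.2260e+01,  7.8000e-02,  2.4000e-02,
       -0.0000e+00]), 'position': array([0.159, 0.656, 0.218]), 'tool_rot': array([ 2.469e+00,  1.942e+00, -1.000e-03]), 'force': array([ 0.675,  0.247, -0.348]), 'torque': array([0.048, 0.012, 0.057]), 'gripper_width': np.float64(0.093)}
0.0188
[[358.96026723   0.         250.1610423 ]
 [  0.         358.96026723 191.18810313]
 [  0.           0.           1.        ]] [ 1.90198293 -1.02106832  0.55462429] [-0.34612921  0.29283926  0.70059766]
[[347.8384129    0.         252.81440284]
 [  0.         347.8384129  189.11902648]
 [  0.           0.           1.        ]] [ 2.1647741  -2.19440459  0.1032399 ] [-0.01932394  0.56612012  0.97669493]
```

View pics/scene0.png

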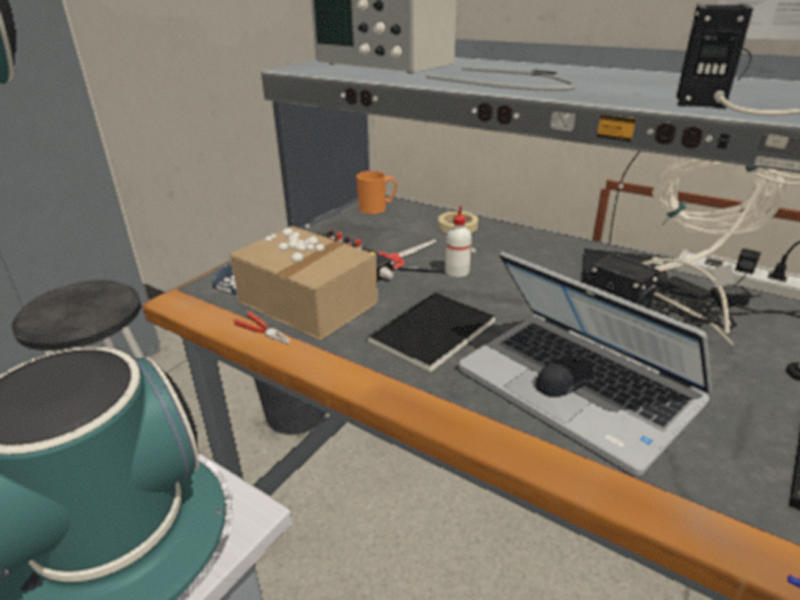

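View pics/top0.png

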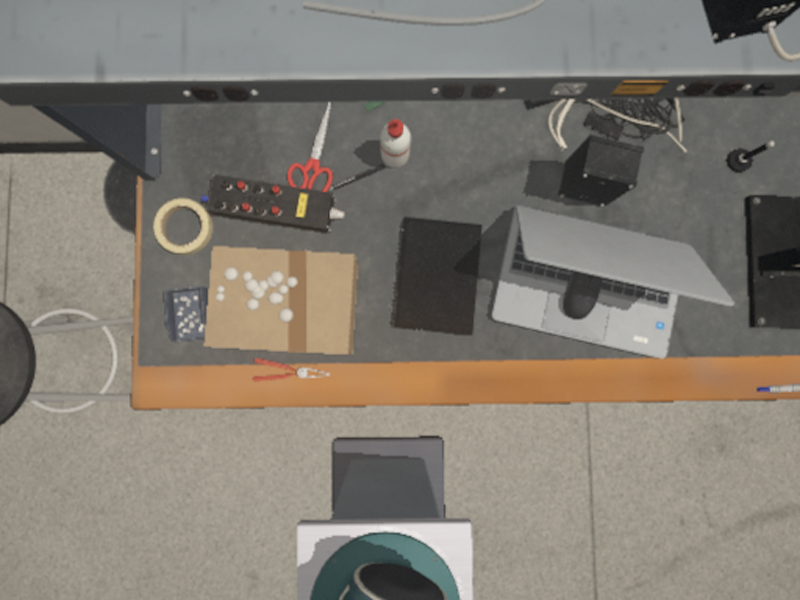

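The top picture shows the notebook at (392–481, 217–334) and the laptop with its lid leaning forward. The mouse's nose is at about (577,318), with its rear hidden under the lid edge. I'll fit the laptop and notebook models to both views.

```bash
cat > h.py <<'E'
import numpy as np,cv2,pickle
from scipy.optimize import least_squares
def proj(P,v): return cv2.projectPoints(np.float64(P).reshape(-1,1,3),np.float64(v["rvec"]),np.float64(v["tvec"]),v["intrinsics"],None)[0][:,0]*1.5625
def unproj(px,z,v):
    R=cv2.Rodrigues(np.float64(v["rvec"]))[0];C=-R.T@v["tvec"]
    d=R.T@np.linalg.inv(v["intrinsics"])@np.r_[np.array(px)/1.5625,1]
    return C+d*(z-C[2])/d[2]
def lap(p,pts): # laptop frame (origin keyboard centre) -> world
    c,s=np.cos(p[2]),np.sin(p[2]);a=np.array(pts,float)
    return np.c_[p[0]+c*a[:,0]-s*a[:,1],p[1]+s*a[:,0]+c*a[:,1],a[:,2]+.017]
def lid(th,r,y,off,hx=.109,hz=.004): return [hx-r*np.cos(th)+off*np.sin(th),y,hz+r*np.sin(th)+off*np.cos(th)]
E
python3 - <<'E'
from h import *
d=pickle.load(open("im0.pkl","rb"));T,S=d["top"],d["scene"]
W=.165
def pts(p): 
    b=[[-.111,W,0],[-.111,-W,0]]; l=[lid(p[3],.218,W,.004),lid(p[3],.218,-W,.004)]
    return lap(p,b+l)
ot=np.array([[492,320],[666,356],[525,265],[732,303]]); os=np.array([[460,368],[632,462],[502,255],[706,337]])
f=lambda p: np.r_[(proj(pts(p),T)-ot).ravel(),(proj(pts(p),S)-os).ravel()]
r=least_squares(f,[.65,-.3,-.1,.88],loss="soft_l1");print(r.x,r.fun.round(1))
p=r.x
print("base front corners top view on z=.017",unproj([492,320],.017,T),unproj([666,356],.017,T))
nb=np.array([unproj(q,.012,T) for q in [(403,217),(481,224),(472,334),(392,327)]]);print(nb.round(3),nb.mean(0))
e=nb[0]-nb[3]+nb[1]-nb[2];print("nb yaw",np.degrees(np.arctan2(e[1],e[0])),[np.linalg.norm(nb[i]-nb[i-1]).round(3) for i in range(4)])
# crops enlarged
for n,v,(x0,y0,x1,y1) in(("t",T,(230,125,480,240)),("s",S,(220,150,460,310))):
    im=cv2.resize(v["image"][:,:,::-1],(800,600),interpolation=cv2.INTER_CUBIC)
    k=3;x0,y0,x1,y1=[int(a*1.5625) for a in(x0,y0,x1,y1)]
    im=cv2.resize(im[y0:y1,x0:x1],None,fx=2,fy=2,interpolation=cv2.INTER_CUBIC)
    L=lambda P,c:cv2.polylines(im,[np.int32((proj(P,v)-[x0,y0])*2)],True,c,1)
    L(lap(p,[[-.111,W,0],[-.111,-W,0],[.111,-W,0],[.111,W,0]]),(0,255,0))
    L(lap(p,[lid(p[3],.218,W,.004),lid(p[3],.218,-W,.004),lid(p[3],.004,-W,.004),lid(p[3],.004,W,.004)]),(0,0,255))
    L(nb,(255,255,0))
    for m in ([-.02,0,0],): pass
    cv2.imwrite(f"pics/ov_{n}.png",im); print(im.shape,x0,y0)
E
```

```text
[ 0.592163   -0.38983023 -0.21727148  0.87830465] [-0.7 -0.4  0.8 -0.2 -3.  -3.5  0.5  1.6 -1.9 -5.2 14.5  7.7 -5.8  0.3
  0.5 -0.3]
base front corners top view on z=.017 [ 0.51855571 -0.20607472  0.017     ] [ 0.44778016 -0.52552141  0.017     ]
[[ 0.716 -0.044  0.012]
 [ 0.7   -0.192  0.012]
 [ 0.493 -0.169  0.012]
 [ 0.508 -0.021  0.012]] [ 0.60445375 -0.1063882   0.012     ]
nb yaw -6.339598763895152 [np.float64(0.209), np.float64(0.148), np.float64(0.208), np.float64(0.149)]
(360, 782, 3) 359 195
(500, 750, 3) 343 234
```

View pics/ov_t.png

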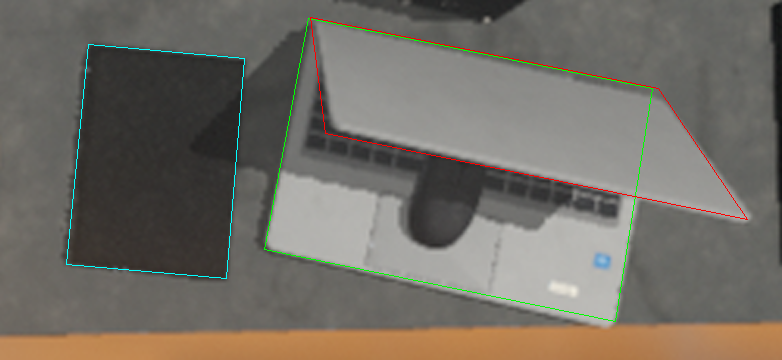

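View pics/ov_s.png

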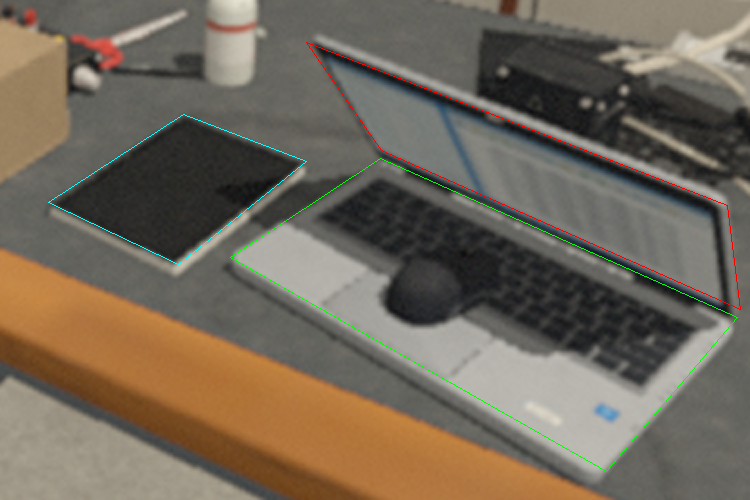

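Run:
```python
from h import *
d=pickle.load(open("im0.pkl","rb"));T,S=d["top"],d["scene"]
p=[ 0.592163,-0.38983023,-0.21727148,0.87830465]
R=np.array([[np.cos(p[2]),-np.sin(p[2])],[np.sin(p[2]),np.cos(p[2])]])
tol=lambda w:(R.T@(w[:2]-p[:2])).round(4)
for n,c,o,v in (("nose",(437,248),(359,195),T),("left",(402,210),(359,195),T),("left2",(416,170),(359,195),T),("right",(477,210),(359,195),T),("right2",(484,175),(359,195),T),("s nose",(405,318),(343,234),S),("s left",(386,285),(343,234),S),("s right",(462,305),(343,234),S)):
    w=unproj(np.array(c)/2+o,.027,v); print(n,w.round(3),tol(w))
# dark mask contour of mouse in top raw
g=cv2.cvtColor(T["image"],cv2.COLOR_RGB2GRAY)
print(g[172:208:2,350:396:2])
for th in(.85,.878,.91): print("lid edge lap x",np.round([lid(th,.218,0,o) for o in(.004,-.002)],3))
print(lap(p,[[-.05,0,0]]), cv2.Rodrigues(np.float64(T["rvec"]))[0].T@-T["tvec"])
```

```text
nose [ 0.518 -0.361  0.027] [-0.0787  0.0117]
left [ 0.553 -0.331  0.027] [-0.0507  0.0494]
left2 [ 0.59  -0.345  0.027] [-0.0116  0.0432]
right [ 0.552 -0.4    0.027] [-0.0367 -0.0184]
right2 [ 0.585 -0.408  0.027] [-0.0034 -0.0192]
s nose [ 0.513 -0.361  0.027] [-0.0839  0.0109]
s left [ 0.543 -0.333  0.027] [-0.06    0.0444]
s right [ 0.552 -0.393  0.027] [-0.039  -0.0116]
[[ 74  74  71  81  58  54  77 127 140 154 169 166 163 160 155 154 154 155
  153 153 154 153 153]
 [ 55  51  54  71  67  76  72  76  61  50  61 105 135 152 169 167 165 163
  158 156 155 154 154]
 [ 59  53  52  66  53  53  53  54  54  49  53  54  54  51  61  95 127 146
  164 172 166 164 160]
 [ 89  85  78  75  61  55  52  51  55  50  53  54  54  54  46  51  52  51
   59  77 125 143 154]
 [105 100  95  93  90  91  84  62  51  52  57  54  52  54  53  53  52  51
   77  72  67  78  56]
 [115 115 115 112 107 103  91  58  50  52  53  53  53  49  54  54  51  51
   53  52  53  72  71]
 [114 113 116 116 115 116  83  54  49  52  55  55  52  51  52  52  53  61
   55  52  51  67  55]
 [126 103 100 107 111 115  71  50  51  54 
[... 595 characters left out ...]
72  98 173 172 172
  173 174 170 181 182]
 [165 165 167 167 166 118  54  50  55  58  64  66  65  82 164 172 172 173
  173 174 178 180 182]
 [167 167 167 169 169 167 131  61  51  53  56  58  79 164 173 173 172 174
  175 163 176 181 181]
 [165 167 167 168 168 169 168 170 137 123 123 140 172 174 175 173 175 174
  175 164 178 182 182]
 [163 166 168 168 169 169 168 168 170 169 169 172 173 174 175 176 176 175
  175 158 182 183 183]]
lid edge lap x [[-0.032  0.     0.17 ]
 [-0.036  0.     0.166]]
lid edge lap x [[-0.027  0.     0.174]
 [-0.032  0.     0.17 ]]
lid edge lap x [[-0.022  0.     0.179]
 [-0.026  0.     0.175]]
[[ 0.54333854 -0.37905193  0.017     ]] [ 0.4778982  -0.01967005  1.02275353]
```

The fit holds: lid angle about 0.88, its free edge at laptop x ≈ −0.030, and the mouse's nose at x ≈ −0.081. The gripper body (half width 37.5 mm) can't go under the lid. So I'll pinch the mouse near its nose, draw it out forwards, then regrip it at the middle. First I'll go above it.

send_rows --rows '[{"grip": 100, "translation": [-23, 20, -5], "spin": 0}, {"grip": 100, "translation": [-23, 20, -5], "spin": 0}, {"grip": 100, "translation": [-23, 20, -5], "spin": 0}, {"grip": 100, "translation": [-23, 20, -5], "spin": 0}, {"grip": 100, "translation": [-23, 20, -5], "spin": 0}, {"grip": 100, "translation": [-23, 20, -5], "spin": 0}, {"grip": 100, "translation": [-23, 20, -5], "spin": 0}, {"grip": 100, "translation": [-23, 20, -5], "spin": 0}]'

```text
clock: 0.9
position: [0.2998, 0.3845, 0.2691]
tool_rot: [-2.471, -1.939, -0.002]
force: [-1.0, 0.7, -0.6]
gripper_width: 0.0928
```

send_rows --rows '[{"grip": 100, "translation": [-24, 20, -5], "spin": 0}, {"grip": 100, "translation": [-24, 20, -5], "spin": 0}, {"grip": 100, "translation": [-24, 20, -5], "spin": 0}, {"grip": 100, "translation": [-24, 20, -5], "spin": 0}, {"grip": 100, "translation": [-24, 20, -5], "spin": 0}, {"grip": 100, "translation": [-24, 20, -5], "spin": 0}, {"grip": 100, "translation": [-24, 20, -5], "spin": 0}, {"grip": 100, "translation": [-24, 20, -5], "spin": 0}]'

```text
clock: 1.7
position: [0.4381, 0.1044, 0.3182]
tool_rot: [-2.471, -1.939, 0.001]
force: [-0.2, -0.3, -0.1]
gripper_width: 0.093
```

send_rows --rows '[{"grip": 100, "translation": [-22, 7.5, 1], "spin": 0}, {"grip": 100, "translation": [-22, 7.5, 1], "spin": 0}, {"grip": 100, "translation": [-22, 7.5, 1], "spin": 0}, {"grip": 100, "translation": [-22, 7.5, 1], "spin": 0}, {"grip": 100, "translation": [-22, 7.5, 1], "spin": 0}, {"grip": 100, "translation": [-22, 7.5, 1], "spin": 0}, {"grip": 100, "translation": [-22, 7.5, 1], "spin": 0}]'

```text
clock: 2.4
position: [0.4586, -0.1253, 0.3079]
tool_rot: [-2.468, -1.942, 0.001]
force: [-0.3, 0.4, 0.5]
gripper_width: 0.0931
```

send_rows --rows '[{"grip": 100, "translation": [-21.5, 7.5, 1], "spin": 0}, {"grip": 100, "translation": [-21.5, 7.5, 1], "spin": 0}, {"grip": 100, "translation": [-21.5, 7.5, 1], "spin": 0}, {"grip": 100, "translation": [-21.5, 7.5, 1], "spin": 0}, {"grip": 100, "translation": [-21.5, 7.5, 1], "spin": 0}, {"grip": 100, "translation": [-21.5, 7.5, 1], "spin": 0}, {"grip": 100, "translation": [-21.5, 7.5, 1], "spin": 0}]'

```text
clock: 3.1
position: [0.4814, -0.3515, 0.2982]
tool_rot: [-2.467, -1.943, -0.0]
force: [0.4, -0.1, -0.7]
gripper_width: 0.0928
```

```bash
cat >> h.py <<'E'
from scipy.spatial.transform import Rotation as Ro
def wview(s,w):  # wrist image as a world->cam view
    Tt=np.eye(4);Tt[:3,:3]=Ro.from_rotvec(s["tool_rot"]).as_matrix();Tt[:3,3]=s["position"]
    M=np.linalg.inv(Tt@w["T_tool_cam"])
    return dict(image=w["image"],intrinsics=w["intrinsics"],rvec=Ro.from_matrix(M[:3,:3]).as_rotvec(),tvec=M[:3,3])
P=[0.592163,-0.38983023,-0.21727148,0.87830465]
E
cat > look.py <<'E'
import sys
from rig import *
from h import *
s=observe();w=get_image("wrist");v=wview(s,w);n=sys.argv[1]
pickle.dump(v,open(n+".pkl","wb"))
im=cv2.resize(v["image"][:,:,::-1],(800,600),interpolation=cv2.INTER_CUBIC)
L=lambda Q,c:cv2.polylines(im,[np.int32(proj(Q,v))],True,c,1)
W=.165
L(lap(P,[[-.111,W,0],[-.111,-W,0],[.111,-W,0],[.111,W,0]]),(0,255,0))
L(lap(P,[lid(P[3],.218,W,.004),lid(P[3],.218,-W,.004)]),(0,0,255))
cv2.imwrite(f"pics/{n}.png",im);print(s["position"],s["tool_rot"],w["T_tool_cam"].round(3).tolist(),s["joints"].round(2))
E
python3 look.py w1
```

```text
[ 0.48143273 -0.35145416  0.29819074] [-2.46709209e+00 -1.94329876e+00 -2.91576909e-04] [[1.0, -0.0, 0.001, -0.0], [-0.0, 0.959, 0.283, -0.079], [-0.001, -0.283, 0.959, -0.167], [0.0, 0.0, 0.0, 1.0]] [-0.67 -0.06  1.5   0.    1.71 -2.01]
```

View pics/w1.png

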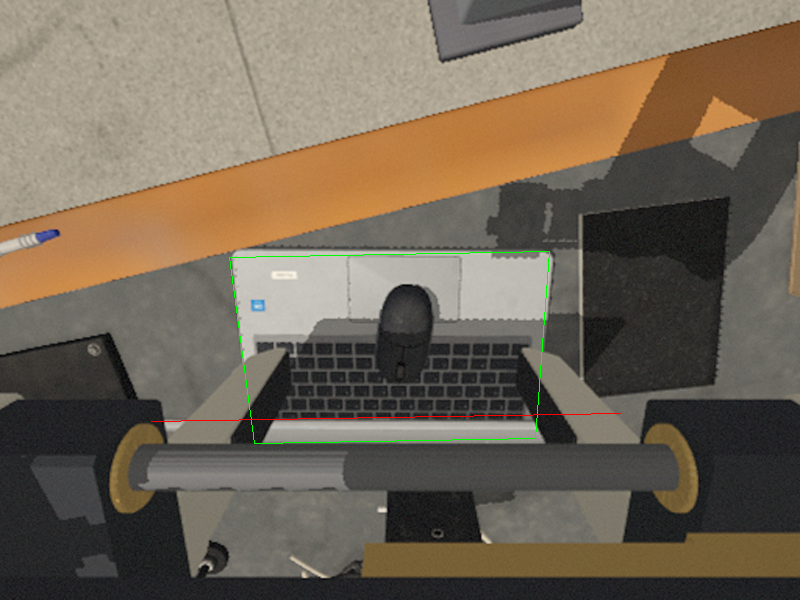

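The wrist picture shows the whole mouse: nose at (407,284), rear at (402,382), sides at x=377 and 434 around row 320. The laptop outline overlay fits.

Run:
```python
from h import *
v=pickle.load(open("w1.pkl","rb"))
R=np.array([[np.cos(P[2]),-np.sin(P[2])],[np.sin(P[2]),np.cos(P[2])]])
for n,q in dict(nose=(407,284),tail=(401,383),L=(434,320),Rr=(377,320),L2=(430,360),R2=(378,360),flc=(550,250),frc=(232,253),nbFL=(580,214),nbFR=(729,198),nbBR=(716,384),nbBL=(582,395)).items():
    w=unproj(q,.012 if n[:2]=="nb" else .017 if n[0]=="f" else .026,v);print(n,w.round(4),(R.T@(w[:2]-P[:2])).round(4))
print(lap(P,[[-.0705,0,0],[-.09,0,0]]))
```

```text
nose [ 0.5165 -0.3553  0.026 ] [-0.0813  0.0174]
tail [ 0.6244 -0.3877  0.026 ] [0.031 0.009]
L [ 0.5613 -0.3367  0.026 ] [-0.0416  0.0452]
Rr [ 0.5472 -0.3951  0.026 ] [-0.0428 -0.0148]
L2 [ 0.605  -0.3507  0.026 ] [0.0041 0.041 ]
R2 [ 0.5918 -0.4055  0.026 ] [ 0.003  -0.0153]
flc [ 0.5182 -0.2046  0.017 ] [-0.1122  0.165 ]
frc [ 0.4446 -0.5229  0.017 ] [-0.1154 -0.1618]
nbFL [ 0.4899 -0.1682  0.012 ] [-0.1476  0.1943]
nbFR [ 0.5092 -0.0205  0.012 ] [-0.1607  0.3428]
nbBR [ 0.7168 -0.0413  0.012 ] [0.0466 0.3672]
nbBL [ 0.6949 -0.1914  0.012 ] [0.0575 0.2159]
[[ 0.52332051 -0.37463282  0.017     ]
 [ 0.50427897 -0.37042928  0.017     ]]
```

send_rows --rows '[{"grip": 100, "translation": [0.4, 0, 20], "spin": -1}, {"grip": 100, "translation": [0.4, 0, 20], "spin": -1}, {"grip": 100, "translation": [0.4, 0, 20], "spin": -1}, {"grip": 100, "translation": [0.4, 0, 20], "spin": -1}, {"grip": 100, "translation": [0.4, 0, 24], "spin": -1}, {"grip": 100, "translation": [0.4, 0, 26], "spin": -1}, {"grip": 100, "translation": [0.4, 0, 27.5], "spin": -1}, {"grip": 100, "translation": [0.4, 0, 27.5], "spin": -1}]'

```text
clock: 3.95
position: [0.4813, -0.3476, 0.0225]
tool_rot: [-2.449, -1.964, 0.0]
force: [-0.4, -0.9, -0.5]
gripper_width: 0.0931
```

send_rows --rows '[{"grip": 100, "translation": [0, 1.5, 0], "spin": 0}, {"grip": 100, "translation": [0, 3, 0], "spin": 0}, {"grip": 100, "translation": [0, 3.8, 0], "spin": 0}, {"grip": 100, "translation": [0, 4.3, 0], "spin": 0}, {"grip": 100, "translation": [0, 4.3, 0], "spin": 0}]'

```text
clock: 4.45
position: [0.5238, -0.3586, 0.0243]
tool_rot: [2.451, 1.964, 0.0]
force: [-1.1, -0.1, -0.2]
gripper_width: 0.0931
```

```bash
python3 look.py w2
```

```text
[ 0.52377786 -0.35856483  0.02427969] [2.45121143e+00 1.96382814e+00 2.77827089e-04] [[1.0, -0.0, 0.001, -0.0], [-0.0, 0.959, 0.283, -0.079], [-0.001, -0.283, 0.959, -0.167], [0.0, 0.0, 0.0, 1.0]] [-0.64  0.15  1.73 -0.    1.26 -1.99]
```

View pics/w2.png

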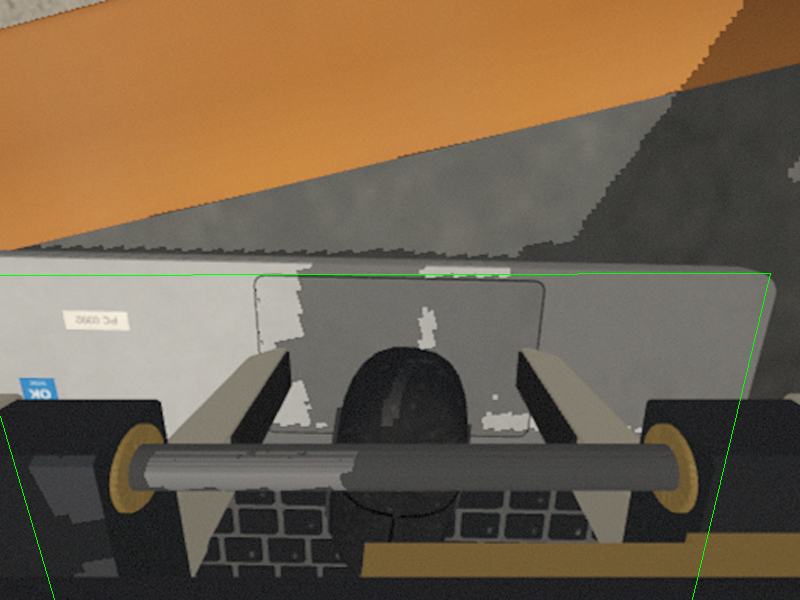

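The nose is centred between the open fingers and there is no contact. I'll pinch it lightly.

send_rows --rows '[{"grip": 40, "translation": [0, 0, 0.1], "spin": 0}, {"grip": 30, "translation": [0, 0, 0.1], "spin": 0}, {"grip": 20, "translation": [0, 0, 0.1], "spin": 0}, {"grip": 10, "translation": [0, 0, 0.1], "spin": 0}, {"grip": 10, "translation": [0, 0, 0.1], "spin": 0}, {"grip": 10, "translation": [0, 0, 0.1], "spin": 0}, {"grip": 10, "translation": [0, 0, 0.1], "spin": 0}, {"grip": 10, "translation": [0, 0, 0.1], "spin": 0}]' --grip_force 6

```text
clock: 5.3
position: [0.5233, -0.3586, 0.0226]
tool_rot: [-2.452, -1.964, -0.0]
force: [0.6, 0.3, -0.1]
gripper_width: 0.0416
```

send_rows --rows '[{"grip": 10, "translation": [0, 0, 0], "spin": 0}, {"grip": 10, "translation": [0, -0.4, 0], "spin": 0}, {"grip": 10, "translation": [0, -0.8, 0], "spin": 0}, {"grip": 10, "translation": [0, -1.2, 0], "spin": 0}, {"grip": 10, "translation": [0, -1.5, 0], "spin": 0}]'

```text
clock: 5.8
position: [0.5082, -0.3552, 0.0227]
tool_rot: [2.452, 1.963, 0.0]
force: [0.2, -0.5, -0.1]
gripper_width: 0.0402
```

send_rows --rows '[{"grip": 10, "translation": [0, -0.5, 0], "spin": 0}, {"grip": 10, "translation": [0, -1, 0], "spin": 0}, {"grip": 10, "translation": [0, -1.5, 0], "spin": 0}, {"grip": 10, "translation": [0, -2, 0], "spin": 0}, {"grip": 10, "translation": [0, -2.5, 0], "spin": 0}, {"grip": 10, "translation": [0, -3, 0], "spin": 0}, {"grip": 10, "translation": [0, -3.5, 0], "spin": 0}, {"grip": 10, "translation": [0, -4, 0], "spin": 0}]'

```text
clock: 6.6
position: [0.4692, -0.3465, 0.0227]
tool_rot: [2.452, 1.964, 0.0]
force: [1.7, -0.8, 0.8]
gripper_width: 0.0387
```

```bash
python3 look.py w3
```

```text
[ 0.46920982 -0.34647638  0.02267035] [2.45212773e+00 1.96371279e+00 4.08437457e-05] [[1.0, -0.0, 0.001, -0.0], [-0.0, 0.959, 0.283, -0.079], [-0.001, -0.283, 0.959, -0.167], [0.0, 0.0, 0.0, 1.0]] [-0.68  0.04  1.85  0.    1.25 -2.03]
```

View pics/w3.png

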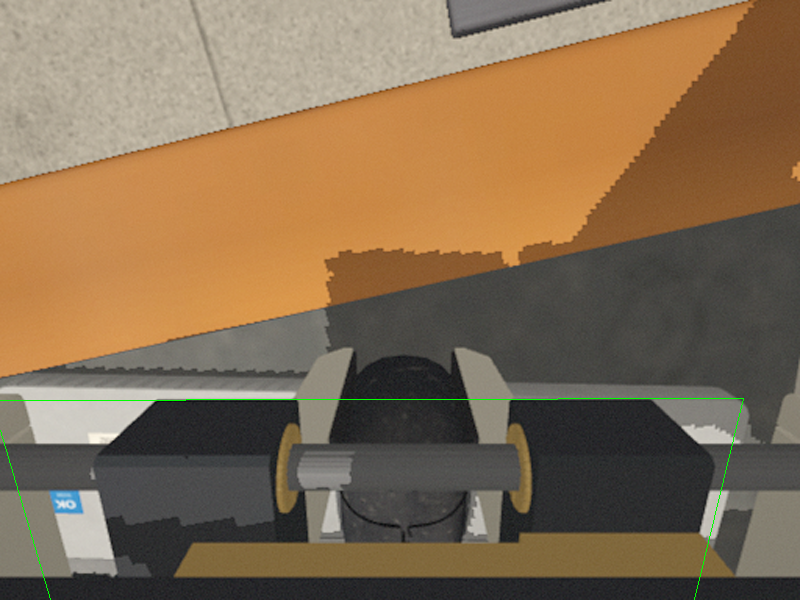

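The mouse came out straight. Only about 3 mm slipped, and its nose is now at (403,356). I'll open, advance to the middle of its body and regrip.

send_rows --rows '[{"grip": 90, "translation": [0, 0, 0], "spin": 0}, {"grip": 90, "translation": [0, 0, 0], "spin": 0}, {"grip": 90, "translation": [0, 0, 0], "spin": 0}, {"grip": 90, "translation": [0, 0, 0], "spin": 0}, {"grip": 90, "translation": [0, 2, 0], "spin": 0}, {"grip": 90, "translation": [0, 4, 0], "spin": 0}, {"grip": 90, "translation": [0, 5, 0], "spin": 0}, {"grip": 90, "translation": [0, 5, 0], "spin": 0}]'

```text
clock: 7.45
position: [0.519, -0.3575, 0.0223]
tool_rot: [-2.451, -1.964, 0.0]
force: [-0.1, -0.4, -0.3]
gripper_width: 0.0832
```

send_rows --rows '[{"grip": 50, "translation": [0, 0, 0], "spin": 0}, {"grip": 30, "translation": [0, 0, 0], "spin": 0}, {"grip": 30, "translation": [0, 0, 0], "spin": 0}, {"grip": 30, "translation": [0, 0, 0], "spin": 0}, {"grip": 30, "translation": [0, 0, 0], "spin": 0}, {"grip": 30, "translation": [0, 0, 0], "spin": 0}, {"grip": 30, "translation": [0, 0, 0], "spin": 0}]' --grip_force 15

```text
clock: 8.15
position: [0.5183, -0.3575, 0.0228]
tool_rot: [2.452, 1.964, -0.0]
force: [-1.8, -0.2, 1.5]
gripper_width: 0.0541
```

```bash
python3 look.py w4
```

```text
[ 0.51828593 -0.35754498  0.02277731] [ 2.45224418e+00  1.96367639e+00 -2.34566300e-04] [[1.0, -0.0, 0.001, -0.0], [-0.0, 0.959, 0.283, -0.079], [-0.001, -0.283, 0.959, -0.167], [0.0, 0.0, 0.0, 1.0]] [-0.64  0.14  1.74 -0.    1.26 -1.99]
```

View pics/w4.png

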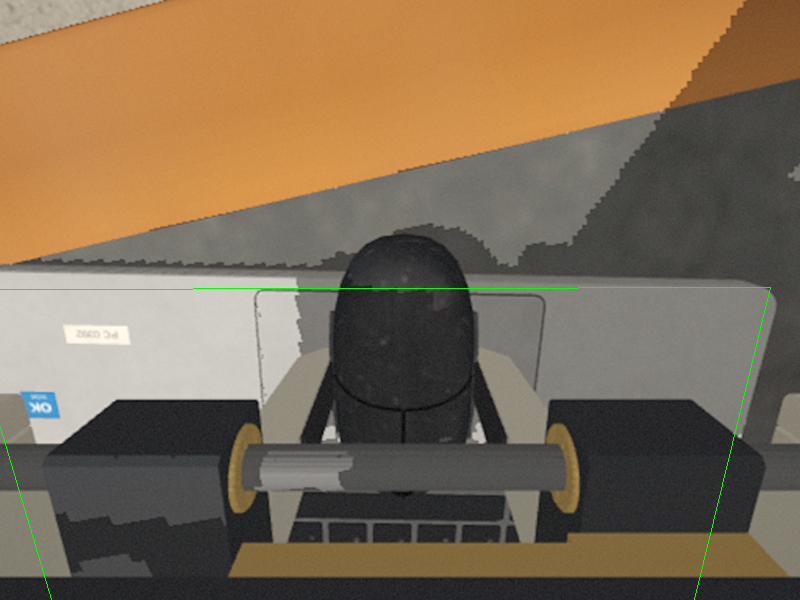

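Run:
```python
from h import *
v=pickle.load(open("w4.pkl","rb"))
t=np.array([.5183,-.3575]);yaw=2*np.arctan2(1.9637,2.4522);ax=np.array([np.cos(yaw),np.sin(yaw)]);ay=np.array([ax[1],-ax[0]])
print("tool x yaw",np.degrees(yaw))
for q in [(404,235),(404,498)]:
  for z in(.022,.030): w=unproj(q,z,v)[:2];print(q,z,w,"tool xy",((w-t)@ax).round(4),((w-t)@ay).round(4))
```

```text
tool x yaw 77.37487347217866
(404, 235) 0.022 [ 0.46534925 -0.3454265 ] tool xy 0.0002 -0.0543
(404, 235) 0.03 [ 0.46421924 -0.34519957] tool xy 0.0002 -0.0555
(404, 498) 0.022 [ 0.58296475 -0.37167105] tool xy 0.0003 0.0662
(404, 498) 0.03 [ 0.57623687 -0.37019502] tool xy 0.0003 0.0593
```

send_rows --rows '[{"grip": 30, "translation": [0, -0.5, -1], "spin": 0}, {"grip": 30, "translation": [0, -1.5, -3], "spin": 0}, {"grip": 30, "translation": [0, -2.5, -6], "spin": 0}, {"grip": 30, "translation": [0, -3, -10], "spin": 0}, {"grip": 30, "translation": [0, -3, -14], "spin": 0}, {"grip": 30, "translation": [0, -3, -14], "spin": 0}]'

```text
clock: 8.8
position: [0.4903, -0.352, 0.1696]
tool_rot: [2.446, 1.958, 0.003]
force: [-0.0, -0.6, -1.2]
gripper_width: 0.0542
```

send_rows --rows '[{"grip": 30, "translation": [5, 0, -2], "spin": -2}, {"grip": 30, "translation": [10, 0, -2], "spin": -4}, {"grip": 30, "translation": [15, 0, -2], "spin": -6.4}, {"grip": 30, "translation": [19, 0, -2], "spin": -6.4}, {"grip": 30, "translation": [23, 1, -2], "spin": -6.4}, {"grip": 30, "translation": [26, 4, -1], "spin": -6.4}, {"grip": 30, "translation": [26.4, 5.4, 0], "spin": -6.4}, {"grip": 30, "translation": [26.4, 5.4, 0], "spin": -6.4}]'

```text
clock: 9.6
position: [0.5998, -0.1041, 0.1607]
tool_rot: [-2.335, -2.098, 0.002]
force: [-0.3, -0.4, -2.5]
gripper_width: 0.0541
```

```bash
python3 look.py w5
```

```text
[ 0.59982925 -0.1040544   0.16067603] [-2.33524636e+00 -2.09817416e+00  2.31121851e-03] [[1.0, -0.0, 0.001, -0.0], [-0.0, 0.959, 0.283, -0.079], [-0.001, -0.283, 0.959, -0.167], [0.0, 0.0, 0.0, 1.0]] [-0.21 -0.    1.66  0.    1.49 -1.68]
```

View pics/w5.png

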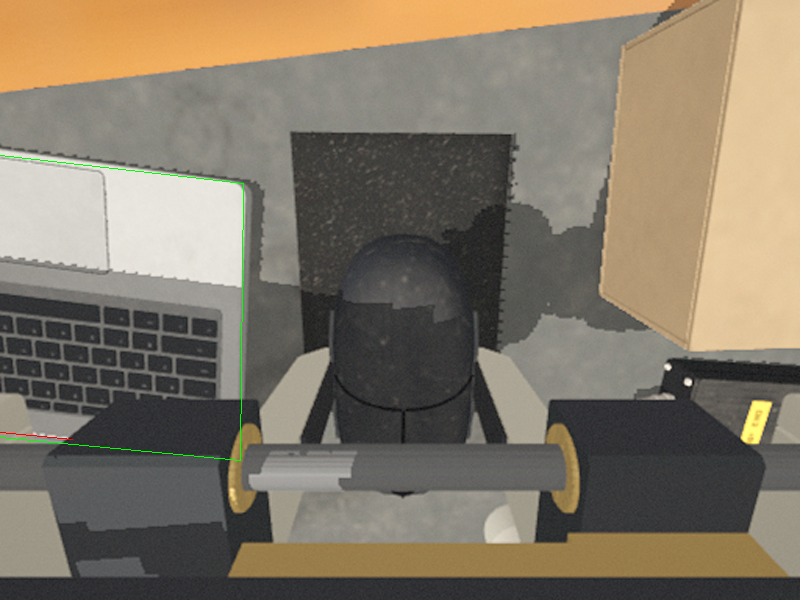

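The notebook is straight below the mouse, its front corners at (291,131) and (514,134), with the mouse centred at x≈403. I'll lower it now.

send_rows --rows '[{"grip": 30, "translation": [-0.2, 0.2, 4], "spin": 0}, {"grip": 30, "translation": [-0.2, 0.2, 8], "spin": 0}, {"grip": 30, "translation": [-0.2, 0.2, 11], "spin": 0}, {"grip": 30, "translation": [-0.2, 0.2, 13], "spin": 0}, {"grip": 30, "translation": [-0.2, 0.2, 13.8], "spin": 0}, {"grip": 30, "translation": [-0.2, 0.2, 14.1], "spin": 0}, {"grip": 30, "translation": [-0.2, 0.2, 14.1], "spin": 0}]'

```text
clock: 10.35
position: [0.6014, -0.1077, 0.0227]
tool_rot: [2.339, 2.096, 0.001]
force: [0.1, -0.2, -1.0]
gripper_width: 0.0544
```

send_rows --rows '[{"grip": 30, "translation": [0, 0, 0], "spin": 0}, {"grip": 30, "translation": [0, 0, 0.1], "spin": 0}, {"grip": 30, "translation": [0, 0, 0.2], "spin": 0}, {"grip": 30, "translation": [0, 0, 0.2], "spin": 0}]'

```text
clock: 10.75
position: [0.6013, -0.1073, 0.0198]
tool_rot: [2.339, 2.098, 0.0]
force: [0.1, 0.7, -0.3]
gripper_width: 0.0547
```

send_rows --rows '[{"grip": 30, "translation": [0, 0, 0.1], "spin": 0}, {"grip": 30, "translation": [0, 0, 0.15], "spin": 0}, {"grip": 30, "translation": [0, 0, 0.15], "spin": 0}]'

```text
clock: 11.05
position: [0.6012, -0.1073, 0.018]
tool_rot: [-2.339, -2.097, 0.0]
force: [0.1, -0.8, -1.7]
gripper_width: 0.0541
```

send_rows --rows '[{"grip": 65, "translation": [0, 0, 0], "spin": 0}, {"grip": 75, "translation": [0, 0, 0], "spin": 0}, {"grip": 85, "translation": [0, 0, 0], "spin": 0}, {"grip": 85, "translation": [0, 0, 0], "spin": 0}, {"grip": 85, "translation": [0, 0, -3], "spin": 0}, {"grip": 85, "translation": [0, 0, -8], "spin": 0}, {"grip": 85, "translation": [0, 0, -13], "spin": 0}, {"grip": 85, "translation": [0, 0, -18], "spin": 0}]'

```text
clock: 11.85
position: [0.6009, -0.1073, 0.2002]
tool_rot: [2.339, 2.098, -0.0]
force: [0.4, -0.3, 0.6]
gripper_width: 0.0791
```

send_rows --rows '[{"grip": 0, "translation": [0, -5, -5], "spin": 0}, {"grip": 0, "translation": [0, -8, -8], "spin": 0}, {"grip": 0, "translation": [0, -8, -8], "spin": 0}]'

```text
clock: 12.15
position: [0.5203, -0.0985, 0.2831]
tool_rot: [2.335, 2.094, 0.005]
force: [-0.2, 0.9, -0.7]
gripper_width: 0.0596
```

```bash
python3 look.py w6
```

```text
[ 0.52032648 -0.09854606  0.28311225] [2.33516316 2.09418789 0.0052262 ] [[1.0, -0.0, 0.001, -0.0], [-0.0, 0.959, 0.283, -0.079], [-0.001, -0.283, 0.959, -0.167], [0.0, 0.0, 0.0, 1.0]] [-0.24 -0.22  1.66 -0.    1.69 -1.7 ]
```

View pics/w6.png

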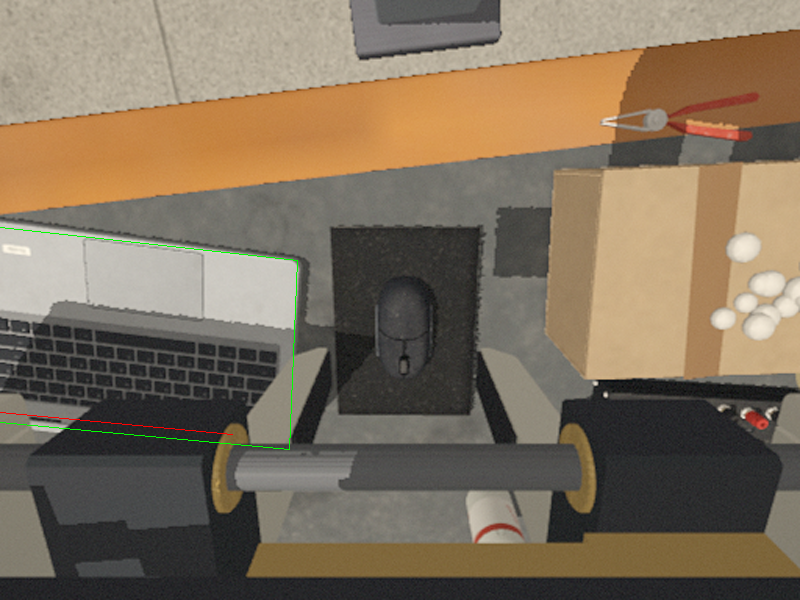

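Run:
```python
from h import *
v=pickle.load(open("w6.pkl","rb"))
m=[unproj(q,.021,v) for q in((405,276),(404,378))];b=np.array([unproj(q,.012,v) for q in((332,228),(481,227),(472,414),(338,414))])
print(np.mean(m,0),b.mean(0),m[1]-m[0],(b[2]+b[3]-b[0]-b[1])/2)
l,r=unproj((376,325),.021,v),unproj((434,325),.021,v);print(l,r,(l+r)/2)
c=lap(P,[lid(P[3],.218,y,.004) for y in(.1,0,-.1)]);print(c)
```

```text
[ 0.60227399 -0.10603134  0.021     ] [ 0.60351437 -0.10484687  0.012     ] [ 0.11187232 -0.01311891  0.        ] [ 0.20770128 -0.02381893  0.        ]
[ 0.59490402 -0.13486128  0.021     ] [ 0.60140287 -0.07523334  0.021     ] [ 0.59815345 -0.10504731  0.021     ]
[[ 0.58725189 -0.28633839  0.19133918]
 [ 0.56569528 -0.38398732  0.19133918]
 [ 0.54413868 -0.48163624  0.19133918]]
```

The mouse lies about 2 mm from the cover's centre and is aligned within 1°. Next I'll go above the lid with the fingers shut.

send_rows --rows '[{"grip": 0, "translation": [-28.2, 10.3, 2], "spin": 6.2}, {"grip": 0, "translation": [-28.2, 10.3, 2], "spin": 6.2}, {"grip": 0, "translation": [-28.2, 10.3, 2], "spin": 6.2}, {"grip": 0, "translation": [-28.2, 10.3, 2], "spin": 6.2}, {"grip": 0, "translation": [-28.2, 10.3, 2], "spin": 6.2}, {"grip": 0, "translation": [-28.2, 10.3, 2], "spin": 6.2}, {"grip": 0, "translation": [-28.2, 10.3, 2], "spin": 6.2}, {"grip": 0, "translation": [-28.2, 10.3, 2], "spin": 6.2}]'

```text
clock: 13.0
position: [0.5937, -0.3912, 0.2552]
tool_rot: [-2.448, -1.964, 0.001]
force: [-1.0, -0.3, -0.2]
gripper_width: 0.0003
```

```bash
cat > arc.py <<'E'
from rig import *
from h import *
s=observe();M=Ro.from_rotvec(s["tool_rot"]).as_matrix();r=.19
print(s["position"],np.degrees(np.arctan2(M[1,0],M[0,0])))
for th in np.r_[.95,np.arange(.88,-.03,-.05)]:
    q=lid(th,r,0,.004);q[0]+=.0075
    print(round(th,2),(M.T@(lap(P,[q])[0]-s["position"])*100).round(2).tolist())
E
python3 arc.py
```

```text
[ 0.59368476 -0.39115996  0.2551976 ] 77.49282216581133
0.95 [0.09, 0.77, 7.73]
0.88 [0.08, -0.3, 8.52]
0.83 [0.08, -1.03, 9.13]
0.78 [0.08, -1.72, 9.78]
0.73 [0.08, -2.39, 10.46]
0.68 [0.08, -3.01, 11.17]
0.63 [0.08, -3.61, 11.91]
0.58 [0.07, -4.16, 12.69]
0.53 [0.07, -4.68, 13.48]
0.48 [0.07, -5.15, 14.31]
0.43 [0.07, -5.58, 15.15]
0.38 [0.07, -5.97, 16.02]
0.33 [0.07, -6.32, 16.9]
0.28 [0.06, -6.62, 17.81]
0.23 [0.06, -6.88, 18.72]
0.18 [0.06, -7.09, 19.65]
0.13 [0.06, -7.25, 20.58]
0.08 [0.06, -7.37, 21.53]
0.03 [0.06, -7.44, 22.47]
-0.02 [0.05, -7.46, 23.42]
```

send_rows --rows '[{"grip": 0, "translation": [0, 0.7, 4], "spin": 0}, {"grip": 0, "translation": [0, 0.7, 7], "spin": 0}, {"grip": 0, "translation": [0, 0.7, 7.7], "spin": 0}, {"grip": 0, "translation": [0, -0.3, 8.5], "spin": 0}, {"grip": 0, "translation": [0, -1, 9.1], "spin": 0}, {"grip": 0, "translation": [0, -1.7, 9.8], "spin": 0}, {"grip": 0, "translation": [0, -1.7, 9.8], "spin": 0}]'

```text
clock: 13.7
position: [0.5763, -0.3861, 0.1603]
tool_rot: [2.449, 1.968, -0.0]
force: [0.0, -0.5, -0.2]
gripper_width: 0.0005
```

send_rows --rows '[{"grip": 0, "translation": [0, -0.6, 0.7], "spin": 0}, {"grip": 0, "translation": [0, -1.3, 1.4], "spin": 0}, {"grip": 0, "translation": [0, -1.9, 2.1], "spin": 0}]'

```text
clock: 14.0
position: [0.5579, -0.3822, 0.1386]
tool_rot: [-2.449, -1.968, -0.0]
force: [1.4, 1.4, 0.9]
gripper_width: 0.0003
```

send_rows --rows '[{"grip": 0, "translation": [0, -0.5, 0.8], "spin": 0}, {"grip": 0, "translation": [0, -1.1, 1.6], "spin": 0}, {"grip": 0, "translation": [0, -1.5, 2.4], "spin": 0}, {"grip": 0, "translation": [0, -2, 3.2], "spin": 0}, {"grip": 0, "translation": [0, -2.4, 4.1], "spin": 0}, {"grip": 0, "translation": [0, -2.7, 5], "spin": 0}, {"grip": 0, "translation": [0, -3, 5.9], "spin": 0}, {"grip": 0, "translation": [0, -3.3, 6.8], "spin": 0}]'

```text
clock: 14.8
position: [0.526, -0.3752, 0.0703]
tool_rot: [-2.449, -1.968, 0.0]
force: [1.2, 1.2, 0.5]
gripper_width: 0.0008
```

```bash
python3 arc.py | sed -n '1p;14,30p'; python3 -c "
from rig import *;print(observe()['force'])"
```

```text
[ 0.52596102 -0.37523831  0.07029988] 77.5786830204013
0.33 [0.0, 0.58, -1.61]
0.28 [0.0, 0.28, -0.71]
0.23 [0.0, 0.02, 0.21]
0.18 [0.0, -0.19, 1.13]
0.13 [0.0, -0.36, 2.07]
0.08 [0.0, -0.48, 3.01]
0.03 [0.0, -0.55, 3.96]
-0.02 [0.0, -0.57, 4.91]
[1.16972539 1.15099839 0.52332879]
```

send_rows --rows '[{"grip": 0, "translation": [0, -0.2, 0.9], "spin": 0}, {"grip": 0, "translation": [0, -0.4, 1.8], "spin": 0}, {"grip": 0, "translation": [0, -0.5, 2.6], "spin": 0}, {"grip": 0, "translation": [0, -0.5, 3.3], "spin": 0}, {"grip": 0, "translation": [0, -0.6, 3.8], "spin": 0}, {"grip": 0, "translation": [0, -0.6, 4.2], "spin": 0}, {"grip": 0, "translation": [0, -0.6, 4.4], "spin": 0}, {"grip": 0, "translation": [0, -0.6, 4.4], "spin": 0}]'

```text
clock: 15.6
position: [0.5204, -0.3741, 0.0274]
tool_rot: [2.449, 1.968, 0.0]
force: [0.0, -0.9, 0.0]
gripper_width: 0.0001
```

send_rows --rows '[{"grip": 0, "translation": [0, 0, 0.15], "spin": 0}, {"grip": 0, "translation": [0, 0, 0.3], "spin": 0}, {"grip": 0, "translation": [0, 0, 0.3], "spin": 0}]'

```text
clock: 15.9
position: [0.5206, -0.3742, 0.0271]
tool_rot: [2.448, 1.967, 0.0]
force: [-13.2, 9.3, 29.8]
gripper_width: 0.0001
```

A firm stop at z = 0.027 and 30 N means the lid has met the base. I'll retreat and look.

send_rows --rows '[{"grip": 0, "translation": [0, 0, -2], "spin": 0}, {"grip": 0, "translation": [0, 0, -6], "spin": 0}, {"grip": 0, "translation": [0, -2, -11], "spin": 0}, {"grip": 0, "translation": [0, -5, -16], "spin": 0}, {"grip": 0, "translation": [0, -8, -21], "spin": 0}, {"grip": 0, "translation": [0, -8, -25], "spin": 0}, {"grip": 0, "translation": [0, -8, -25], "spin": 0}]'

```text
clock: 16.6
position: [0.4421, -0.3574, 0.2811]
tool_rot: [2.443, 1.962, 0.002]
force: [-0.1, 0.2, 0.6]
gripper_width: 0.0005
```

Run:
```python
from rig import *
from h import *
v=get_image("scene");im=cv2.resize(v["image"][:,:,::-1],(800,600),interpolation=cv2.INTER_CUBIC)
for n,c,z in(("shut",(0,255,0),0.0),("4mr",(0,0,255),.04)):
    cv2.polylines(im,[np.int32(proj(lap(P,[lid(z,.218,.165,.004),lid(z,.218,-.165,.004),lid(z,.004,-.165,.004),lid(z,.004,.165,.004)]),v))],True,c,1)
t=cv2.resize(get_image("top")["image"][:,:,::-1],(800,600),interpolation=cv2.INTER_CUBIC)
cv2.imwrite("pics/end.png",np.vstack([im[200:500],t[150:450]]))
print(observe()["force"])
```

```text
[ 0.17764598 -0.26260804 -0.5959157 ]
```

View pics/end.png

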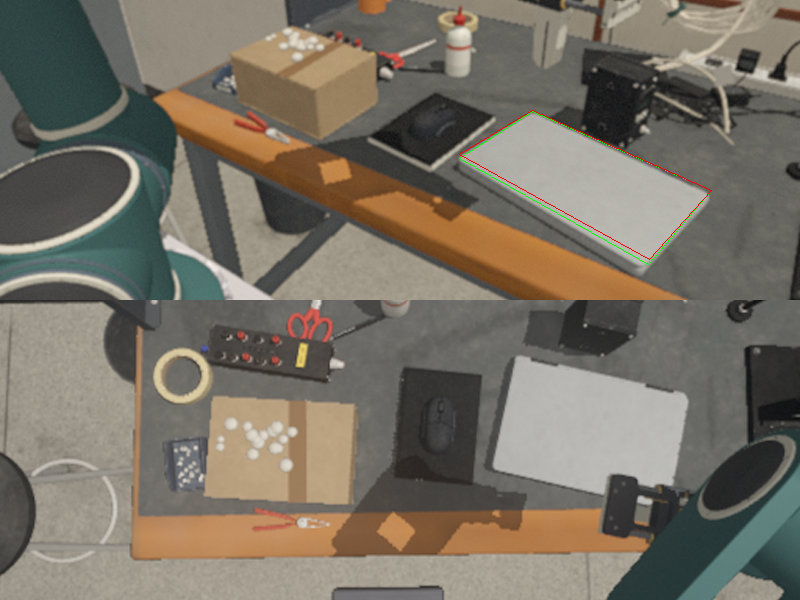

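The lid lies flat and the mouse sits centred on the notebook. The pliers at (290,520 in the composite) and the bin haven't moved, and the arm is clear. I'll hand in.

```bash
python3 -c "
from rig import *;print(sign_off())"
```

```text
the job is handed in; nothing more can be done
None
```

The mouse is on the notebook and the laptop lid is shut. I handed the job in at about 17 s of robot time; `sign_off` gives no verdict.

- **Getting the mouse out:** the gripper body would not fit under the lid. I pinched the mouse by its nose, drew it forward about 5 cm, then regripped it at the middle and set it on the cover.
- **Mouse placing:** measured from the wrist camera after release, the mouse was about 2 mm from the cover's centre and within 1° of the notebook's long side.
- **Lid:** I pressed it down with the closed fingers along its arc in about 2 s and never pushed it further open. It met a firm stop at about 30 N. The stop came about 2 mm higher than my laptop model predicted, which I put down to the model's hinge height. I did not measure the final lid angle separately.
- **Last picture:** the lid is flush with the base, the mouse is still centred, the pliers and parts bin look unmoved, and the arm is clear. No check failed.

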